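# Close the safety tester and hold its key switch on TEST

## Task

The circuit board is loaded in the safety tester on the bench: first close the tester's clear lid fully. Then take the red-headed key out of the wooden key rack, push it fully home, upright, into the tester's brass key switch before turning it (the pins are sticky, so wiggle it if it hangs up part-way), and turn it a quarter turn clockwise to the green dot against the return spring. Finish while gripping the key and holding it turned, with the lid still shut; leave the other two keys and the tools on the bench where they are.

Things in the scene. Friction and masses are not known exactly. Their poses are not given: they have to be found in the camera images.
- tester: Safety tester, fixed case 240 (its x, front to back) x 340 (y) x 75 mm high; origin under its centre, on the bench; z up. Test bay with the board: y -60 to 160 mm. Beige deck: y -170 to -60 mm, with the key switch at x -30, y -115, an emergency stop (31 mm high) at x 75, three lamps (8 mm high) at x -93. Dots 30 mm from the key switch: red (OFF) on its +y side, green (TEST) on its +x side.
- lid_hinge (a point): Middle of the lid's hinge line, at the back of the test bay, 78 mm above the bench; axes as the tester's, the hinge line runs along y. Does not move with the lid.
- lid_front (a point): Point on the lid's outer (top) face near its front edge, mid-width, 215 mm from the hinge line; z = outward normal, x points to the hinge. Lid: aluminium frame with clear window, 239 mm long from the hinge plus a black pull tab (20 mm long, 80 wide) in front, 216 wide, 12 thick; the outer face lies 9 mm off the plane through the hinge line.
- lid (a joint): Lid angle, rad: 0 shut (level), grows as the front edge swings up; starts at 0.8 to 1.15. Stiff hinge: the lid stays where it is left; about 1 to 3 N on the outer face near its front edge closes it.
- keyway (a point): Centre of the slot's mouth in the brass face (31 mm across, 79 mm above the bench) of the lock; turns with the lock. z up, y along the slot: 13.5 mm long, 5 mm wide, 34 deep, with a 3 mm 45-degree funnel. Sticky pins reach across from +x, -x, +x at 9, 14.5, 20 mm below the face: a straight push hangs up there (takes 15 to 30 N); small sideways or twisting wiggles while pressing lightly work past.
- cylinder (a joint): Angle of the lock, rad: 0 = OFF (slot along the tester's y), grows clockwise seen from above to a stop at 1.57 (TEST, slot along the tester's x). A spring turns it back when let go: 0.03 N m at the start, 0.07 at the stop. The key has play in the slot: the lock lags the key by about 0.1 to 0.2 rad.
- key_red_head (a point): Centre of the red head of the key to use: 9 mm thick (x), 28 wide (y), 30 high (z up). Below it a steel neck 17 wide, 9 thick, 14 long, whose shoulder is 29 mm below this point; then the blade, 12 wide (y), 3.5 thick (x), 26 long, round-ended, tip 55 mm below this point. Same either way round. 35 g. Fully home, the shoulder rests on the lock's face: this point is 29 mm above keyway.
- key_blue_head (a point): Centre of the blue key's head, same shape as the red key; not to be disturbed.
- key_black_head (a point): Centre of the black key's head, same shape as the red key; not to be disturbed.
- rack: Fixed wooden key rack, 56 (x) x 178 (y) x 36 mm high, origin under its centre on the bench. Three slots at y -56, 0, 56 mm hold the keys upright, shoulders on the rack's top, blades 26 mm deep, heads' width along the rack's y. Which key is in which slot varies.
- screwdriver: Amber-handled screwdriver, 190 mm, lying on the bench; leave alone.
- nut_driver: Yellow-handled nut driver, 180 mm, lying on the bench; leave alone.
- pliers: Yellow-handled long-nose pliers, about 175 mm, lying on the bench; leave alone.
- multimeter: Orange handheld multimeter, 165 by 80 by 45 mm, lying face up; leave alone.
- spool: Solder spool with blue flanges, 64 mm diameter, 40 mm high, standing on its flange; leave alone.

How it is judged:
By the outcome, as a careful person would: the job done as asked, in the order asked, and still so for the second after the job is handed in, while the arm keeps its last pose, push and grip.
It also fails if it takes over 69 s, if anything falls off the work surface, if the arm or the gripper's body presses on something with over 40 N, if the wrist force passes 120 N, or if a joint passes its speed limit or range.

## Robot

A 6-joint arm with a two-finger parallel gripper is mounted at the origin on the work surface. World frame = base frame: x ahead of the robot, y to its left, z up, the work surface at z = 0. Lengths are in m, angles in rad, forces in N, time in s.
With the tool pointing down it reaches from about 0.225 to 0.875 m from the base axis. Payload 3.4 kg.
Tool frame: the origin (TCP) lies on the centre line of the jaws, within the pads' length; the fingertips stand 17 mm ahead of it and the grasp point (between the pads) lies 2 mm behind it (manip.finger_overhang is the distance from the TCP to the fingertips, in m); y points along the fingers, x is the direction in which the jaws open and shut, and the axes are right-handed (so a half turn about y gives the same grasp; the last joint's range is limited). The gripper opens to 85 mm and grips with 20 to 120 N. Pads are 22 mm wide; open, the fingers measure 114 mm over their backs; the gripper's body (76 mm by 85 mm) begins 54 mm behind the grasp point. The pads swing forward as they close: fully open they stand 13 mm farther back than shut.
Start: joints at [1.034, 0.276, 1.505, -0, 1.361, -0.121], TCP at [0.232, 0.526, 0.248] pointing down, gripper open.
Joint ranges: [-2.89, 2.89], [-0.75, 2.08], [0.22, 2.7], [-1.18, 4.32], [0.11, 2.71], [-2.7, 2.7]. Speed limits (rad/s): [2.57, 2.57, 3.14, 3.14, 3.14, 3.14].

## Interface

Orientations are given as a unit quaternion [w, x, y, z].
In Python, from rig import manip gives the robot as it stands.
- The arm moves only by the tool arm_command, never from a script. Its argument "commands" is a list of rows, each a list of 3 entries, a list of its own where there are three numbers: the finger opening in cm, from 0 to 8.54, then the shift along the world's x, y, z in cm, then the turn about the world's z in rad. A call has 1 to 12 rows; each row shifts and turns the commanded pose from where the row before left it; what a row does not reach is not made up. A row lasts 1/10 s, in which the tool goes at most 50 mm and 8.59 degrees, less where a joint would pass 70% of its speed; a pose out of reach is approached as far as the arm can. A call with a gripper value outside its range is refused whole. The fingers move at their own pace and stop on an object; "grip_force" is the grip in N (left out, the last holds). Time passes only in rows, so rows that do not move let the fingers close. It gives the time, the measured TCP pose, the force and the opening at its end, in the units of the state.
- manip.get_state(): the state, without advancing time (a new reading comes with each control period).
- manip.get_image(name): name is "side" or "top"; returns a dict with "pixels" (384x512x3 uint8, red, green, blue), "range_z" (384x512 float32, m along the optical axis (not along the pixel's ray), 0 where there is no reading), "intrinsics" (3x3 intrinsics, pixels), "R" (3x3) and "t" (3): a world point X has camera coordinates R X + t. Camera axes: x right, y down, z forward; pixel columns grow to the right and rows downward; lengths in m; the calibration is good to about 2 mm. A picture is of the moment at which its call begins.
- manip.sign_off(): hands the job in, once; it reports no verdict.
The state is a dict: "clock": time; "qpos": joint angles; "qd": joint speeds; "effort": joint torques, N m; "position": TCP position; "ee_rot": TCP orientation; "contact_force": force on the tool from outside, world axes, zero at the start; "moment": the same for the moment, N m; "width": finger opening in m.
Only numpy, scipy, OpenCV 4.12 (cv2) and the standard library are available. Lean on these libraries where they do the work, as an engineer would, in place of code of your own. Each camera call takes 0.05 s, during which the arm holds its last target.

## Working session

There is one attempt and no reset: what is moved stays moved. The work goes in short steps, Python scripts to look and compute and a tool call to move; the robot and the scene stay as the last step left them, time stands still between calls to the robot, and variables do not carry over. Pictures are saved under pics/ and viewed, and the job is handed in when it is done.

Besides the shell and the picture viewer there is one more tool, called by a JSON object that holds its "name" and its "arguments", one argument or row to a line. arm_command: Moves the arm, as the interface text tells. Its arguments: {"type":"object","properties":{"commands":{"type":"array"},"grip_force":{"type":"number"}},"required":["commands"]}

```bash
mkdir -p pics; ls
cat > h.py <<'E'
import numpy as np, cv2
from rig import manip
def grab(n,f=None):
    d=manip.get_image(n)
    np.savez('last_%s.npz'%n,**d)
    if f: cv2.imwrite('pics/'+f,cv2.cvtColor(d['pixels'],cv2.COLOR_RGB2BGR))
    return d
def load(n): return dict(np.load('last_%s.npz'%n))
def cloud(d):
    K=d['intrinsics'];z=d['range_z'];v,u=np.mgrid[:z.shape[0],:z.shape[1]]
    P=np.stack([(u-K[0,2])/K[0,0]*z,(v-K[1,2])/K[1,1]*z,z],-1)
    W=(P-d['t'])@d['R']; W[z==0]=np.nan
    return W
def ray(d,u,v,h):
    K=d['intrinsics'];r=np.array([(u-K[0,2])/K[0,0],(v-K[1,2])/K[1,1],1.])
    c=-d['R'].T@d['t'];r=d['R'].T@r
    return c+r*(h-c[2])/r[2]
def proj(d,X):
    p=d['R']@np.asarray(X)+d['t'];p=d['intrinsics']@p;return p[:2]/p[2]
E
python3 - <<'E'
from h import *
for n in('side','top'):
    d=grab(n,n+'0.png'); print(n,-d['R'].T@d['t'],d['R'][2],d['intrinsics'][0,0])
s=manip.get_state();print(s)
E
```

```text
pics
side [ 0.11966625 -0.83386403  0.94521523] [ 0.33433076  0.68891814 -0.64312887] 426.24411851017425
top [0.40774022 0.09694217 1.33777668] [ 0.14482393  0.01808125 -0.98929222] 409.2707097213387
{'clock': 0.1, 'qpos': array([ 1.03398917e+00,  2.76486697e-01,  1.50603141e+00,  4.62319175e-05,
        1.36068466e+00, -1.20984396e-01]), 'qd': array([-0.00030413, -0.00171327, -0.00457274, -0.0001162 , -0.0011752 ,
        0.0003983 ]), 'effort': array([ 7.11608136e-04, -4.17701054e+01, -2.46406442e+01, -1.38644305e-04,
        5.82359135e-03,  9.67394911e-07]), 'position': array([0.23201621, 0.52561712, 0.24754197]), 'ee_rot': array([-0.59220553,  0.59267871,  0.38550273, -0.38653875]), 'contact_force': array([ 0.29806027, -0.44667724,  0.16682111]), 'moment': array([0.00334278, 0.02016585, 0.01723673]), 'width': 0.08527802606790774}
```

View pics/side0.png

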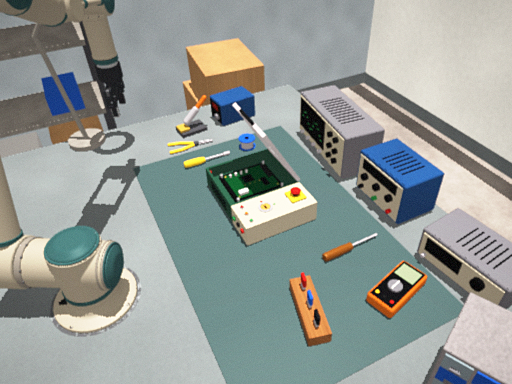

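View pics/top0.png

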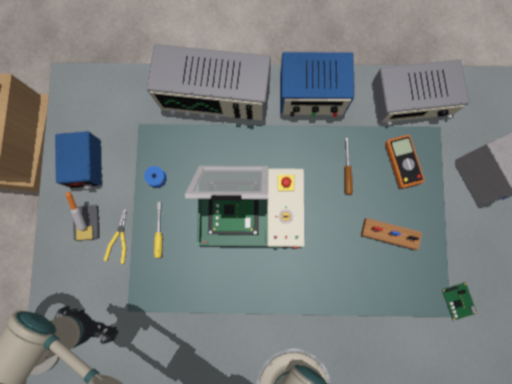

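Run:
```python
from h import *
d=load('top');p=cv2.cvtColor(d['pixels'],cv2.COLOR_RGB2BGR)
cv2.imwrite('pics/t1.png',cv2.resize(p[155:265,180:310],None,fx=5,fy=5,interpolation=cv2.INTER_CUBIC))
cv2.imwrite('pics/t2.png',cv2.resize(p[210:260,350:430],None,fx=8,fy=8,interpolation=cv2.INTER_CUBIC))
d=load('side');p=cv2.cvtColor(d['pixels'],cv2.COLOR_RGB2BGR)
cv2.imwrite('pics/s1.png',cv2.resize(p[90:250,195:325],None,fx=3.7,fy=3.7,interpolation=cv2.INTER_CUBIC))
```

```text
(no output)
```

View pics/t1.png

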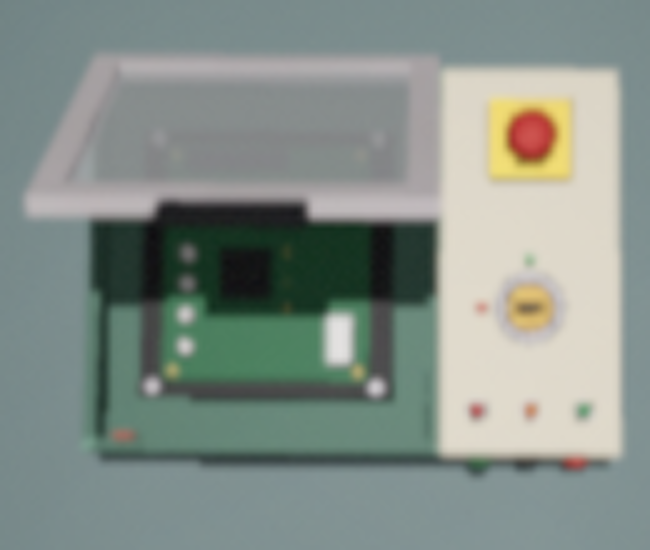

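View pics/t2.png

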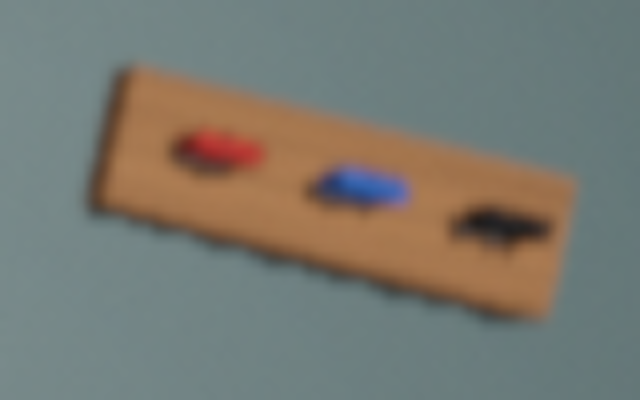

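View pics/s1.png

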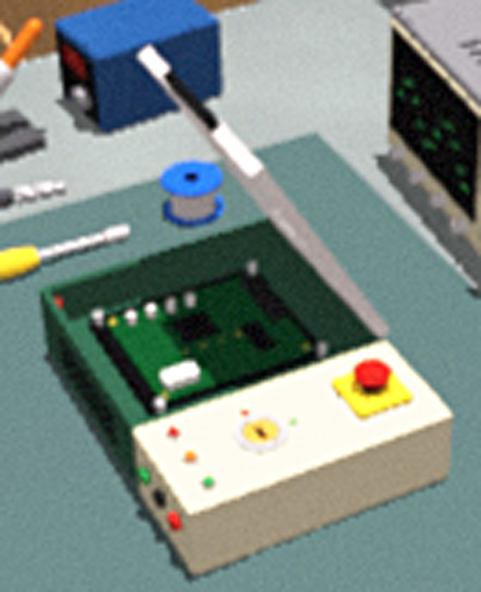

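Run:
```python
from h import *
np.set_printoptions(precision=4,suppress=True)
d=load('top');s=load('side')
def hsv(d): return cv2.cvtColor(d['pixels'],cv2.COLOR_RGB2HSV)
H=hsv(d);W=cloud(d);Hs=hsv(s);Ws=cloud(s)
# lock: gold
def cen(H,box,lo,hi):
    m=cv2.inRange(H,np.array(lo),np.array(hi));k=np.zeros_like(m);a,b,c,e=box;k[a:b,c:e]=m[a:b,c:e]
    v,u=np.nonzero(k);return u.mean(),v.mean(),len(u),k
u,v,n,_=cen(H,(205,228,276,296),(15,80,120),(32,255,255));print('lock top',u,v,n,ray(d,u,v,.079),W[int(v),int(u)])
u,v,n,_=cen(Hs,(195,215,255,278),(15,80,120),(32,255,255));print('lock side',u,v,n,ray(s,u,v,.079))
for nm,box,lo,hi in [('red estop',(170,195,275,297),(170,120,80),(180,255,255))]:
    u,v,n,_=cen(H,box,lo,hi);print(nm,u,v,n,ray(d,u,v,.106))
# deck contour
m=cv2.inRange(H,np.array((10,10,160)),np.array((35,70,255)));k=np.zeros_like(m);k[160:255,255:312]=m[160:255,255:312]
k=cv2.morphologyEx(k,cv2.MORPH_CLOSE,np.ones((15,15)))
c=max(cv2.findContours(k,0,2)[0],key=cv2.contourArea);r=cv2.minAreaRect(c);print(r)
B=np.array([ray(d,*p,.075) for p in cv2.boxPoints(r)]);print(B)
# rack
m=cv2.inRange(H,np.array((8,80,100)),np.array((20,255,255)));k=np.zeros_like(m);k[210:260,355:430]=m[210:260,355:430]
k=cv2.morphologyEx(k,cv2.MORPH_CLOSE,np.ones((9,9)))
c=max(cv2.findContours(k,0,2)[0],key=cv2.contourArea);r=cv2.minAreaRect(c)
B=np.array([ray(d,*p,.036) for p in cv2.boxPoints(r)]);print('rack',B,B.mean(0),np.linalg.norm(B-np.roll(B,1,0),axis=1))
e=B-np.roll(B,1,0);print(np.arctan2(e[:,1],e[:,0]))
for nm,lo,hi in [('red',(172,120,90),(180,255,255)),('red2',(0,150,90),(6,255,255)),('blue',(105,120,60),(125,255,255)),('black',(0,0,0),(180,255,45))]:
  for h,dd,box in((H,d,(222,242,368,425)),(Hs,s,(268,330,295,325))):
    try:
      u,v,n,k=cen(h,box,lo,hi)
      zz=cloud(dd)[k>0];print(nm,u,v,n,ray(dd,u,v,.080 if dd is d else .065),np.nanmedian(zz,0),np.nanmax(zz[:,2]))
    except Exception as ex: print(nm,ex)
# lid frame depth
print('lid pts')
for (u,v) in [(190,195),(195,193),(210,192),(240,192),(262,192),(266,180),(266,170),(205,168),(240,168),(262,168),(215,197),(240,197)]: print(u,v,W[v,u])
print('side')
for (u,v) in [(236,105),(250,118),(258,130),(265,138),(285,160),(298,178)]: print(u,v,Ws[v,u])
```

```text
lock top 285.5 216.0 60 [0.5245 0.0323 0.079 ] [0.5244 0.0338 0.0793]
lock side 264.8958333333333 206.16666666666666 48 [0.5223 0.0292 0.079 ]
red estop nan nan 0 [nan nan nan]
((285.0, 207.5), (77.0, 36.0), 90.0)
[[ 0.6723  0.0909  0.075 ]
 [ 0.6737 -0.0221  0.075 ]
 [ 0.4336 -0.0218  0.075 ]
 [ 0.432   0.0881  0.075 ]]
rack [[ 0.4708 -0.2077  0.036 ]
 [ 0.5263 -0.2231  0.036 ]
 [ 0.4828 -0.4     0.036 ]
 [ 0.428  -0.3837  0.036 ]] [ 0.477  -0.3036  0.036 ] [0.1811 0.0576 0.1822 0.0572]
[ 1.3319 -0.27   -1.812   2.8527]
red zero-size array to reduction operation fmax which has no identity
red 302.5 279.0 4 [ 0.49   -0.2505  0.065 ] [ 0.486  -0.2544  0.0718] 0.08071716096818338
red2 377.3448275862069 228.31034482758622 29 [ 0.4905 -0.2481  0.08  ] [ 0.4915 -0.2498  0.0772] 0.08482838420568656
red2 303.1132075471698 279.3018867924528 53 [ 0.4909 -0.252   0.065 ] [ 0.4875 -0.258   0.0755] 0.08180712313988203
blue 395.2 233.05 20 [ 0.4768 -0.3019  0.08  ] [ 0.4771 -0.3038  0.0772] 0.08476422090275305
blue 309.52830188679246 297.20754716981133 53 [ 0.4771 -0.3066  0.065 ] [ 0.4735 -0.313
[... 277 characters left out ...]
5 [0.5563 0.291  0.289 ]
195 193 [0.5609 0.2772 0.2946]
210 192 [0.5653 0.2396 0.2861]
240 192 [0.5666 0.1616 0.2839]
262 192 [0.5682 0.1043 0.2783]
266 180 [0.6143 0.094  0.2009]
266 170 [0.6593 0.0942 0.1223]
205 168 [0.6678 0.2826 0.1009]
240 168 [0.6715 0.1751 0.0896]
262 168 [0.6683 0.1064 0.1084]
215 197 [0.5492 0.2234 0.3088]
240 197 [0.5501 0.1598 0.3078]
side
236 105 [0.5579 0.2919 0.285 ]
250 118 [ 0.7553  0.6456 -0.0015]
258 130 [0.5554 0.1271 0.2839]
265 138 [0.5581 0.0874 0.2784]
285 160 [0.6234 0.0883 0.1777]
298 178 [0.6718 0.0895 0.0884]<stdin>:9: RuntimeWarning: Mean of empty slice.
  ret = ret.dtype.type(ret / rcount)
  return np.nanmean(a, axis, out=out, keepdims=keepdims)
```

Run:
```python
from h import *
from scipy.spatial.transform import Rotation as Ro
np.set_printoptions(precision=4,suppress=True)
s=manip.get_state();print(Ro.from_quat(s['ee_rot'],scalar_first=True).as_matrix(),s['width'],getattr(manip,'finger_overhang',None))
d=load('top');p=d['pixels'].astype(float).sum(2)
p=cv2.GaussianBlur(p.astype(np.float32),(3,3),0)
# subpixel edges: right edge of deck per row, bottom & top edge per column
def sub(prof):
    g=np.abs(np.diff(prof));i=g.argmax();a=g[max(0,i-2):i+3];return (max(0,i-2)+np.arange(len(a)))@a/a.sum()+.5
R=[ray(d,298+sub(p[v,298:311]),v,.075) for v in range(175,244)]
R=np.array(R);c=np.polyfit(R[:,0],R[:,1],1);print('right edge',c,np.polyval(c,.553),np.std(R[:,1]-np.polyval(c,R[:,0])))
T=np.array([ray(d,u,160+sub(p[160:176,u]),.075) for u in range(272,300)]);c=np.polyfit(T[:,1],T[:,0],1);print('far edge',c,np.polyval(c,.031),np.std(T[:,0]-np.polyval(c,T[:,1])))
T=np.array([ray(d,u,240+sub(p[240:254,u]),.075) for u in range(272,300)]);c=np.polyfit(T[:,1],T[:,0],1);print('near edge',c,np.polyval(c,.031),np.std(T[:,0]-np.polyval(c,T[:,1])))
```

```text
[[ 0.404  -0.0009 -0.9148]
 [ 0.9148 -0.0014  0.404 ]
 [-0.0016 -1.      0.0002]] 0.08527802606790774 0.017
right edge [ 0.0045 -0.0261] -0.02363549266627234 0.00015404952550574608
far edge [-0.0052  0.6755] 0.6752975139225982 0.00016988129851548258
near edge [-0.0129  0.4346] 0.43422672747393065 0.00024380923615811552
```

{"name": "arm_command", "arguments": {
  "commands": [
    [0,[0,0,4],0],
    [0,[0,0,4],0],
    [0,[1,-1,4],-0.1],
    [0,[3,-2.5,0.5],-0.1],
    [0,[3,-2.5,0],-0.1],
    [0,[3,-2.5,0],-0.1],
    [0,[3,-2.5,0],-0.1],
    [0,[3,-2.5,0],-0.1],
    [0,[3,-2.5,0],-0.1],
    [0,[3,-2.5,0],-0.1],
    [0,[3,-2.5,0],-0.1],
    [0,[3,-2.5,0],-0.1]
  ],
  "grip_force": 80
}}

```text
clock: 1.3
position: [0.5132, 0.2898, 0.3729]
ee_rot: [-0.705, 0.705, 0.053, -0.054]
contact_force: [0.6, 0.9, 0.4]
width: 0.0001
```

{"name": "arm_command", "arguments": {
  "commands": [
    [0,[4,-3.2,0],-0.1],
    [0,[4,-3.2,0],-0.1],
    [0,[3,-3,0],-0.05],
    [0,[0,0,-4],0],
    [0,[0,0,-3],0],
    [0,[0,0,0],0]
  ]
}}

```text
clock: 1.9
position: [0.618, 0.1974, 0.2975]
ee_rot: [-0.705, 0.707, -0.038, 0.03]
contact_force: [-0.1, 0.0, 0.1]
width: -0.0002
```

Run:
```python
from h import *
for th in [1.04,.95,.85,.75,.65,.55,.45,.35,.25,.15,.05,0]:
    c,s=np.cos(th),np.sin(th);print(th,np.round([67.4-22.2*c+.9*s+1.4,7.8+22.2*s+.9*c+1.7],2))
d=grab('side','s2.png')
p=cv2.imread('pics/s2.png');cv2.imwrite('pics/s2c.png',cv2.resize(p[20:250,170:340],None,fx=2.6,fy=2.6))
```

```text
1.04 [58.34 29.1 ]
0.95 [56.62 28.08]
0.85 [54.82 26.77]
0.75 [53.17 25.29]
0.65 [51.67 23.65]
0.55 [50.34 21.87]
0.45 [49.2  19.97]
0.35 [48.25 17.96]
0.25 [47.51 15.86]
0.15 [46.98 13.71]
0.05 [46.67 11.51]
0 [46.6 10.4]
```

View pics/s2c.png

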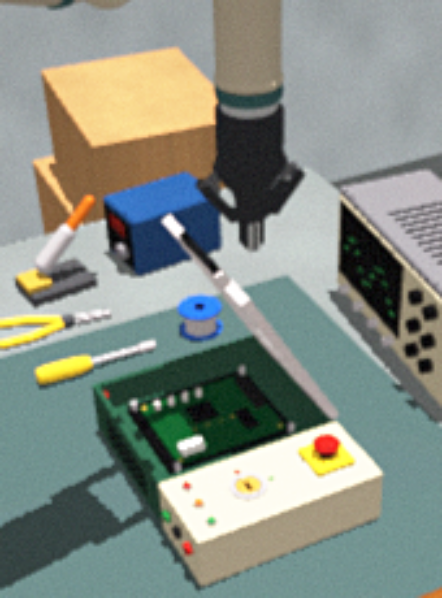

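{"name": "arm_command", "arguments": {
  "commands": [
    [0,[-2.0,0,-0.4],0],
    [0,[-1.5,0,-0.3],0],
    [0,[-1.7,0,-1.0],0],
    [0,[-1.8,0,-1.3],0],
    [0,[-1.7,0,-1.5],0],
    [0,[-1.5,0,-1.6],0],
    [0,[-1.3,0,-1.8],0],
    [0,[-1.1,0,-1.9],0]
  ]
}}

```text
clock: 2.75
position: [0.4955, 0.1995, 0.2082]
ee_rot: [0.707, -0.706, 0.031, -0.035]
contact_force: [-0.7, -0.5, 2.3]
width: -0.0005
```

{"name": "arm_command", "arguments": {
  "commands": [
    [0,[-1.0,0,-2.0],0],
    [0,[-0.7,0,-2.1],0],
    [0,[-0.5,0,-2.1],0],
    [0,[-0.3,0,-2.2],0],
    [0,[0,0,-0.9],0],
    [0,[0,0,-0.4],0],
    [0,[0,0,-0.2],0]
  ]
}}

```text
clock: 3.45
position: [0.4706, 0.1991, 0.1074]
ee_rot: [0.707, -0.706, 0.033, -0.034]
contact_force: [-0.6, -0.0, 1.3]
width: 0.0002
```

{"name": "arm_command", "arguments": {
  "commands": [
    [0,[0,0,0],0],
    [0,[0,0,-0.2],0],
    [0,[0,0,0],0]
  ]
}}

```text
clock: 3.75
position: [0.4701, 0.1987, 0.1048]
ee_rot: [0.706, -0.706, 0.033, -0.034]
contact_force: [0.2, 0.2, -0.2]
width: 0.0002
```

{"name": "arm_command", "arguments": {
  "commands": [
    [0,[0,0,-0.2],0],
    [0,[0,0,-0.2],0],
    [0,[0,0,0],0],
    [0,[0,0,0],0]
  ]
}}

```text
clock: 4.15
position: [0.4701, 0.1987, 0.1038]
ee_rot: [0.707, -0.706, 0.032, -0.035]
contact_force: [-6.2, -1.7, 22.9]
width: 0.0001
```

{"name": "arm_command", "arguments": {
  "commands": [
    [0,[0,0,2],0],
    [0,[0,0,4],0],
    [0,[0,0,4.5],0],
    [0,[0,-4,2],0],
    [6,[0,-4.8,0],-0.02],
    [6,[0,-4.8,0],-0.02],
    [6,[0,-4.8,0],-0.02],
    [6,[0,-4.8,0],-0.02],
    [6,[0.5,-4.8,0],-0.02],
    [6,[0.5,-4.8,0],-0.02],
    [6,[0.5,-4.8,0],-0.02],
    [6,[0.5,-4.5,0],-0.02]
  ]
}}

```text
clock: 5.35
position: [0.4891, -0.2248, 0.2254]
ee_rot: [-0.701, 0.701, -0.09, 0.091]
contact_force: [0.3, -0.6, 0.2]
width: 0.0601
```

Run:
```python
from h import *
np.set_printoptions(precision=4,suppress=True)
d=grab('side','s3.png');t=grab('top','t3.png')
p=cv2.imread('pics/s3.png');cv2.imwrite('pics/s3c.png',cv2.resize(p[100:360,190:350],None,fx=2.3,fy=2.3))
p=cv2.imread('pics/t3.png');cv2.imwrite('pics/t3c.png',cv2.resize(p[150:265,180:430],None,fx=3,fy=3))
W=cloud(t)
for u,v in [(205,210),(225,240),(262,200),(240,245),(215,172),(203,240),(264,240)]: print(u,v,W[v,u])
print(manip.get_state()['position'])
```

```text
205 210 [0.5395 0.2812 0.0809]
225 240 [0.4479 0.2159 0.0904]
262 200 [0.572  0.1053 0.089 ]
240 245 [0.4336 0.1702 0.0865]
215 172 [0.658  0.2528 0.089 ]
203 240 [0.4471 0.2833 0.0866]
264 240 [0.4497 0.0975 0.0874]
[ 0.4901 -0.2284  0.225 ]
```

View pics/s3c.png

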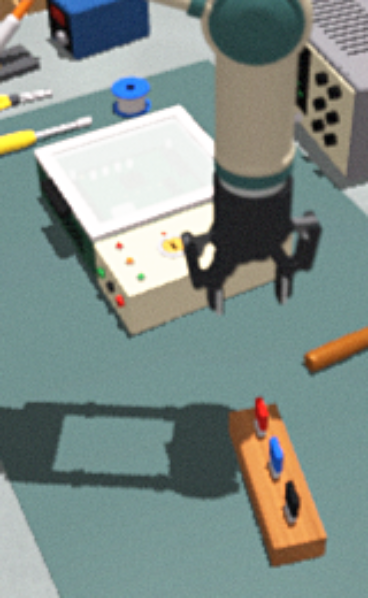

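View pics/t3c.png

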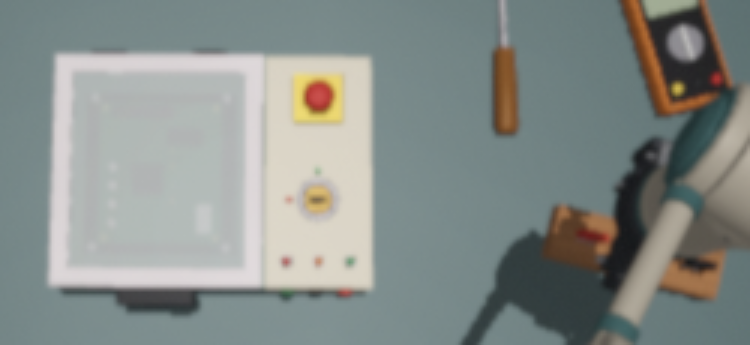

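{"name": "arm_command", "arguments": {
  "commands": [
    [6,[0.1,-2.2,-1],0],
    [6,[0,0,-3],0],
    [6,[0,0,-4],0],
    [6,[0,0,-3.5],0],
    [6,[0,0,-2],0],
    [6,[0,0,0],0]
  ]
}}

```text
clock: 6.05
position: [0.488, -0.2422, 0.0874]
ee_rot: [0.703, -0.7, 0.092, -0.087]
contact_force: [-0.8, 0.1, 0.7]
width: 0.0599
```

Run:
```python
from h import *
d=grab('side','s4.png');t=grab('top','t4.png')
p=cv2.imread('pics/s4.png');cv2.imwrite('pics/s4c.png',cv2.resize(p[220:350,250:380],None,fx=4.5,fy=4.5))
print(manip.get_state()['position'])
```

```text
[ 0.49055015 -0.24400901  0.09060906]
```

View pics/s4c.png

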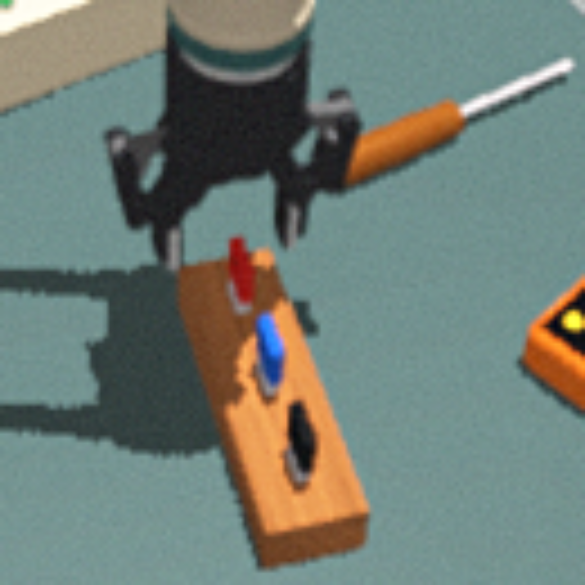

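{"name": "arm_command", "arguments": {
  "commands": [
    [6,[0,-0.5,0],0],
    [6,[0,0,0],0],
    [6,[0,0,0],0]
  ]
}}

```text
clock: 6.45
position: [0.491, -0.25, 0.0915]
ee_rot: [-0.701, 0.702, -0.089, 0.091]
contact_force: [0.8, 0.1, 0.3]
width: 0.0602
```

{"name": "arm_command", "arguments": {
  "commands": [
    [6,[0,0,-1.5],0],
    [6,[0,0,-1.3],0],
    [6,[0,0,0],0],
    [6,[0,0,0],0],
    [2,[0,0,0],0],
    [2,[0,0,0],0],
    [2,[0,0,0],0],
    [0.5,[0,0,0],0],
    [0.5,[0,0,0],0],
    [0.5,[0,0,0],0]
  ],
  "grip_force": 80
}}

```text
clock: 7.45
position: [0.4908, -0.2497, 0.0628]
ee_rot: [-0.701, 0.702, -0.089, 0.09]
contact_force: [1.6, -0.3, 3.6]
width: 0.0079
```

Run:
```python
from h import *
d=grab('side','s5.png');t=grab('top','t5.png')
p=cv2.imread('pics/s5.png');cv2.imwrite('pics/s5c.png',cv2.resize(p[220:350,250:380],None,fx=4.5,fy=4.5))
print(manip.get_state()['position'],manip.get_state()['width'],manip.get_state()['contact_force'])
```

```text
[ 0.49084346 -0.24968803  0.06278746] 0.0075271838577386984 [ 1.12579712 -0.11950092  4.09402262]
```

View pics/s5c.png

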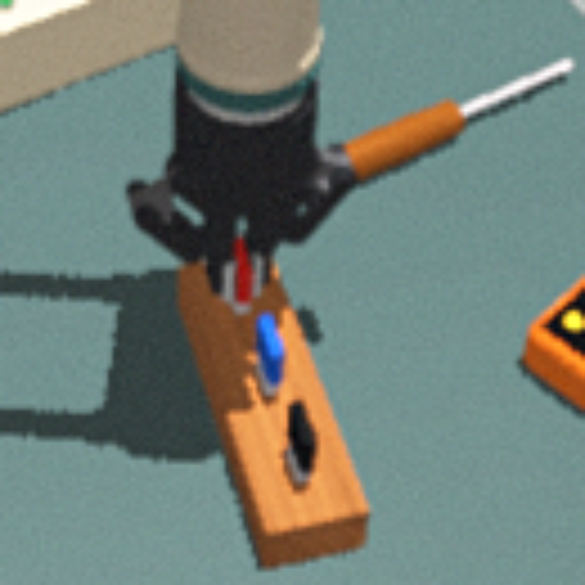

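{"name": "arm_command", "arguments": {
  "commands": [
    [0.5,[0,0,0.5],0],
    [0.5,[0,0,1],0],
    [0.5,[0,0,1.5],0],
    [0.5,[0,0,2],0],
    [0.5,[0,0,3],0],
    [0.5,[0,0,3],0],
    [0.5,[0,0,1],0],
    [0.5,[0,0,0],0]
  ]
}}

```text
clock: 8.35
position: [0.4906, -0.2497, 0.1839]
ee_rot: [-0.701, 0.702, -0.089, 0.091]
contact_force: [0.1, -0.1, -0.7]
width: 0.0081
```

Run:
```python
from h import *
d=grab('side','s6.png')
p=cv2.imread('pics/s6.png');cv2.imwrite('pics/s6c.png',cv2.resize(p[200:350,240:390],None,fx=4,fy=4))
print(manip.get_state()['position'],manip.get_state()['width'],manip.get_state()['contact_force'])
```

```text
[ 0.48984671 -0.24918314  0.18229474] 0.007992292620542026 [ 0.21153183 -0.2934205  -1.10182989]
```

View pics/s6c.png

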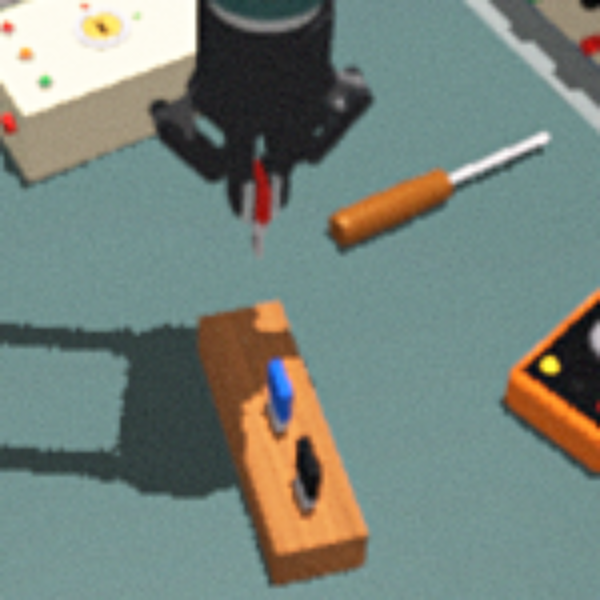

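{"name": "arm_command", "arguments": {
  "commands": [
    [0.5,[0.4,3,0],0.03],
    [0.5,[0.4,4,0],0.03],
    [0.5,[0.4,4,0],0.03],
    [0.5,[0.5,4,0],0.04],
    [0.5,[0.5,4,0],0.04],
    [0.5,[0.5,4,0],0.04],
    [0.5,[0.5,3,-1],0.03],
    [0.5,[0.2,2,-1],0.02],
    [0.5,[0,0,0],0],
    [0.5,[0,0,0],0]
  ]
}}

```text
clock: 9.4
position: [0.5231, 0.0306, 0.1607]
ee_rot: [-0.707, 0.707, 0.001, -0.004]
contact_force: [0.3, -0.2, -0.3]
width: 0.0083
```

Run:
```python
from h import *
d=grab('side','s7.png');t=grab('top','t7.png')
p=cv2.imread('pics/s7.png');cv2.imwrite('pics/s7c.png',cv2.resize(p[140:240,210:330],None,fx=6,fy=6,interpolation=cv2.INTER_CUBIC))
p=cv2.imread('pics/t7.png');cv2.imwrite('pics/t7c.png',cv2.resize(p[170:250,245:325],None,fx=7,fy=7,interpolation=cv2.INTER_CUBIC))
s=manip.get_state();print(s['position'],s['width'],s['contact_force'],s['ee_rot'],s['clock'])
```

```text
[0.52404752 0.02963043 0.16182354] 0.007945091422196364 [-0.54358495  0.29818191 -0.39732258] [-0.70689826  0.70731197  0.00105134 -0.00187548] 9.5
```

View pics/s7c.png

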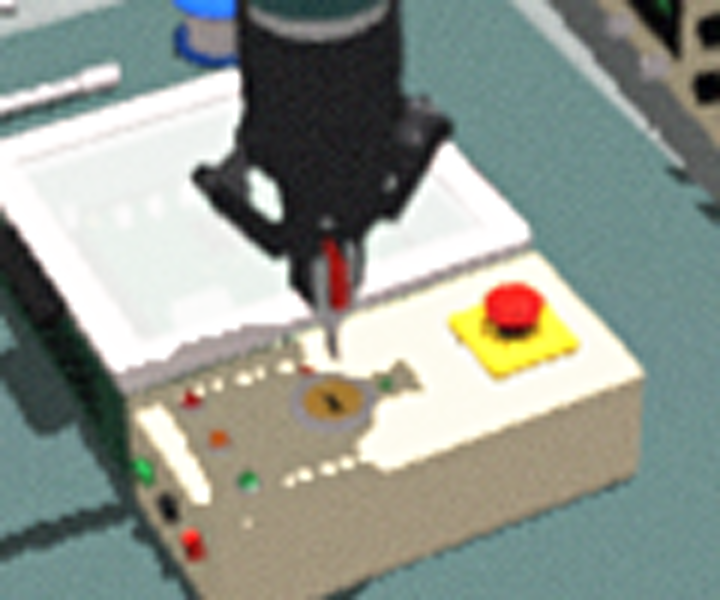

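View pics/t7c.png

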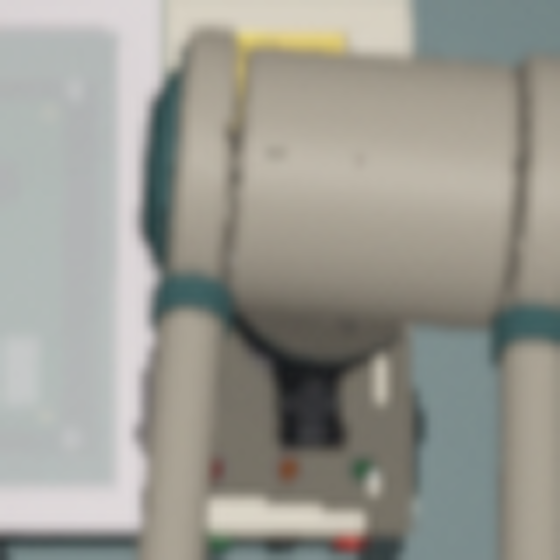

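Run:
```python
from h import *
np.set_printoptions(precision=4,suppress=True)
d=load('side')
def rayx(u,v,x):
    K=d['intrinsics'];r=np.array([(u-K[0,2])/K[0,0],(v-K[1,2])/K[1,1],1.]);c=-d['R'].T@d['t'];r=d['R'].T@r
    return c+r*(x-c[0])/r[0]
for z in(.1388,.1638,.1348,.1208,.1088,.079): print(z,'proj of nominal key axis',proj(d,[.524,.0297,z])*6-np.array([210,140])*6+3)
print('keyway exp',proj(d,[.5243,.0312,.079])*6-np.array([210,140])*6+3)
H=cv2.cvtColor(d['pixels'],cv2.COLOR_RGB2HSV)
m=cv2.inRange(H,np.array((0,120,60)),np.array((8,255,255)))|cv2.inRange(H,np.array((170,120,60)),np.array((180,255,255)))
k=np.zeros_like(m);k[175:195,258:272]=m[175:195,258:272]
v,u=np.nonzero(k);print(len(u),u.mean(),v.mean(),u.min(),u.max(),v.min(),v.max())
c=np.array([[.524+a,.0297+b,.1638+e] for a in(-.0045,.0045) for b in(-.014,.014) for e in(-.015,.015)])
q=np.array([proj(d,x) for x in c]);print('nominal head',proj(d,[.524,.0297-.014,.1638]),q.min(0),q.max(0))
m=cv2.inRange(H,np.array((12,80,60)),np.array((32,255,255)));k=np.zeros_like(m);k[195:215,255:280]=m[195:215,255:280];v,u=np.nonzero(k);print('gold',u.mean(),v.mean(),len(u),ray(d,u.mean(),v.mean(),.079))
# blade pixel profile
g=d['pixels'].astype(int).sum(2)
print(g[190:204,258:276])
```

```text
0.1388 proj of nominal key axis [331.5432 307.6025]
0.1638 proj of nominal key axis [330.0363 268.0263]
0.1348 proj of nominal key axis [331.7808 313.8403]
0.1208 proj of nominal key axis [332.6044 335.4722]
0.1088 proj of nominal key axis [333.3011 353.7692]
0.079 proj of nominal key axis [334.9951 398.2579]
keyway exp [334.1968 396.3026]
33 265.72727272727275 185.33333333333334 264 267 180 191
nominal head [266.6803 186.8917] [260.7993 176.9998] [268.2038 191.3598]
gold 264.9433962264151 206.22641509433961 53 [0.5223 0.0289 0.079 ]
[[765 765 648 270 232 388 319 167 177 253 353 455 486 463 458 539 549 638]
 [765 765 765 549 341 404 371 280 288 347 395 495 561 560 646 714 730 755]
 [765 761 744 635 451 436 407 402 386 456 563 666 721 733 755 753 752 752]
 [654 528 490 477 461 416 395 418 456 620 737 755 753 750 750 748 746 744]
 [488 454 442 466 533 511 399 399 559 747 754 752 748 746 744 746 746 743]
 [467 531 582 674 719 726 449 367 621 759 752 746 746 743 743 742 745 746]
 [430 570 712 761 759 751 457 301 631 756 751 745 742 747 744 744 743 745]
 [418 432 634 759 756 749 475 294 621 758 749 746 746 746 743 744 742 743]
 [425 412 571 749 755 751 601 310 576 753 751 745 743 747 743 742 747 750]
 [433 411 509 714 757 755 714 458 574 738 750 748 746 745 746 747 753 749]
 [618 441 527 726 751 760 754 703 688 748 755 749 751 749 750 757 757 692]
 [708 420 311 384 611 745 742 744 733 748 753 754 756 754 731 740 712 466]
 [468 417 358 346 406 458 431 441 458 583 688 706 733 701 474 437 409 402]
 [424 428 400 410 414 406 370 360 346 374 404 431 444 452 411 344 294 370]]
```

{"name": "arm_command", "arguments": {
  "commands": [
    [0.5,[0,0.08,-1],0.0],
    [0.5,[0,0,-1],0],
    [0.5,[0,0,-0.5],0],
    [0.5,[0,0,0],0],
    [0.5,[0,0,0],0]
  ]
}}

```text
clock: 10.0
position: [0.5243, 0.0312, 0.1371]
ee_rot: [-0.707, 0.707, 0.002, -0.002]
contact_force: [0.8, -0.3, 0.4]
width: 0.0081
```

Run:
```python
from h import *
d=grab('side','s8.png')
p=cv2.imread('pics/s8.png');cv2.imwrite('pics/s8c.png',cv2.resize(p[165:225,230:300],None,fx=10,fy=10,interpolation=cv2.INTER_CUBIC))
s=manip.get_state();print(s['position'],s['width'],s['contact_force'],s['ee_rot'],s['clock'])
```

```text
[0.52454092 0.03121659 0.13740805] 0.007648332829692384 [-0.01336252 -0.81985982 -0.02549211] [-0.7070805   0.70712894  0.00183193 -0.00157179] 10.05
```

View pics/s8c.png

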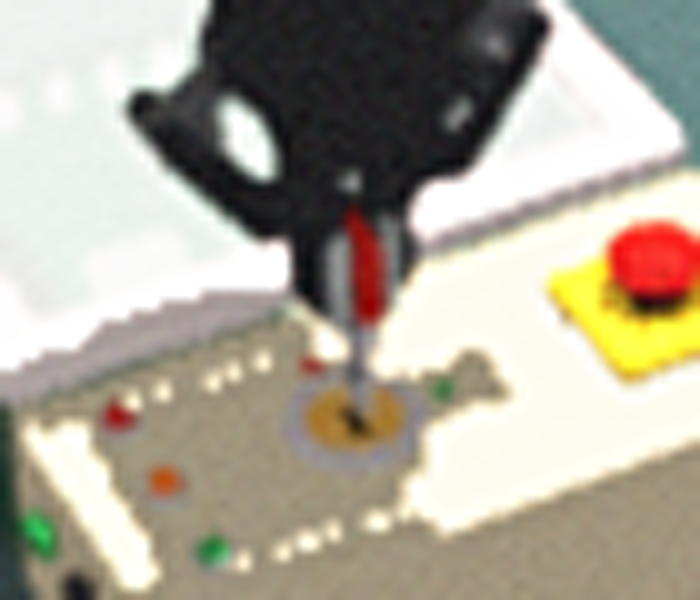

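{"name": "arm_command", "arguments": {
  "commands": [
    [0.5,[-0.1,-0.05,-0.3],0.0],
    [0.5,[0,0,-0.4],0],
    [0.5,[0,0,-0.3],0],
    [0.5,[0,0,0],0],
    [0.5,[0,0,0],0]
  ]
}}

```text
clock: 10.55
position: [0.5236, 0.0317, 0.1275]
ee_rot: [0.708, -0.707, -0.002, 0.001]
contact_force: [-1.0, 2.9, 2.0]
width: 0.0082
```

{"name": "arm_command", "arguments": {
  "commands": [
    [0.5,[-0.03,0.08,-0.3],0.0],
    [0.5,[0,0,-0.3],0],
    [0.5,[0,0,0],0],
    [0.5,[0,0,0],0]
  ]
}}

```text
clock: 10.95
position: [0.5238, 0.0324, 0.1227]
ee_rot: [0.708, -0.707, -0.002, 0.001]
contact_force: [-2.3, 3.3, 10.5]
width: 0.008
```

{"name": "arm_command", "arguments": {
  "commands": [
    [0.5,[-0.05,0.08,0],0.06],
    [0.5,[-0.05,0,0],-0.06],
    [0.5,[0.1,0,0],-0.06],
    [0.5,[0.05,0,-0.1],0.06],
    [0.5,[-0.05,0,0],0.06],
    [0.5,[-0.1,0,-0.1],-0.06],
    [0.5,[0.1,0,0],0.0],
    [0.5,[0,0,0],0]
  ]
}}

```text
clock: 11.75
position: [0.5226, 0.0327, 0.1193]
ee_rot: [0.707, -0.707, -0.002, 0.002]
contact_force: [-1.4, 3.4, 5.5]
width: 0.008
```

{"name": "arm_command", "arguments": {
  "commands": [
    [0.5,[0,0.06,-0.2],0.06],
    [0.5,[-0.08,0,0],-0.06],
    [0.5,[0.16,0,-0.1],-0.06],
    [0.5,[-0.08,0,0],0.06],
    [0.5,[-0.1,0,-0.1],0.06],
    [0.5,[0.1,0,0],-0.06],
    [0.5,[0.1,0,-0.1],-0.06],
    [0.5,[-0.1,0,0],0.06],
    [0.5,[0,0,0],0]
  ]
}}

```text
clock: 12.65
position: [0.5238, 0.0328, 0.1139]
ee_rot: [-0.707, 0.707, 0.003, -0.002]
contact_force: [2.3, 1.4, -1.6]
width: 0.0083
```

{"name": "arm_command", "arguments": {
  "commands": [
    [0.5,[0,0.03,-0.2],0.0],
    [0.5,[-0.08,0,0],0.06],
    [0.5,[0.16,0,-0.1],-0.06],
    [0.5,[-0.08,0,0],-0.06],
    [0.5,[-0.1,0,-0.1],0.06],
    [0.5,[0.1,0,0],0.06],
    [0.5,[0.1,0,-0.1],-0.06],
    [0.5,[-0.1,0,0],-0.06],
    [0.5,[0,0,0],0.06],
    [0.5,[0,0,0],0]
  ]
}}

```text
clock: 13.65
position: [0.5236, 0.0329, 0.1114]
ee_rot: [-0.707, 0.708, 0.003, -0.001]
contact_force: [-1.7, 1.0, 14.5]
width: 0.0081
```

Third pin, at about 20.6 mm depth with 14.5 N; wiggle more without pressing harder.

{"name": "arm_command", "arguments": {
  "commands": [
    [0.5,[0.08,0,0],0.08],
    [0.5,[0.04,0,0],-0.08],
    [0.5,[-0.12,0,0],-0.08],
    [0.5,[-0.12,0,0],0.08],
    [0.5,[0,0,0],0.08],
    [0.5,[0.12,0,0],-0.08],
    [0.5,[0.12,0,0],-0.08],
    [0.5,[-0.12,0,0],0.08],
    [0.5,[0,0,0],0],
    [0.5,[0,0,0],0]
  ]
}}

```text
clock: 14.65
position: [0.5231, 0.033, 0.1091]
ee_rot: [-0.707, 0.707, 0.001, -0.001]
contact_force: [1.1, -0.3, -0.8]
width: 0.008
```

{"name": "arm_command", "arguments": {
  "commands": [
    [0.5,[0,0,-0.15],0.0],
    [0.5,[0,0,-0.15],0.05],
    [0.5,[0,0,-0.1],-0.05],
    [0.5,[0,0,0],-0.05],
    [0.5,[0,0,0],0.05],
    [0.5,[0,0,0],0]
  ]
}}

```text
clock: 15.25
position: [0.5231, 0.0332, 0.105]
ee_rot: [-0.707, 0.707, 0.002, -0.002]
contact_force: [1.5, 0.3, 0.2]
width: 0.0079
```

{"name": "arm_command", "arguments": {
  "commands": [
    [0.5,[0,0,-0.15],0.0],
    [0.5,[0,0,-0.1],0],
    [0.5,[0,0,0],0],
    [0.5,[0,0,0],0]
  ]
}}

```text
clock: 15.65
position: [0.5233, 0.0332, 0.1042]
ee_rot: [-0.707, 0.707, 0.002, -0.001]
contact_force: [-2.0, -0.3, 9.1]
width: 0.0078
```

Run:
```python
from h import *
d=grab('side','s9.png')
p=cv2.imread('pics/s9.png');cv2.imwrite('pics/s9c.png',cv2.resize(p[165:225,230:300],None,fx=10,fy=10,interpolation=cv2.INTER_CUBIC))
s=manip.get_state();print(s['position'],s['width'],s['contact_force'],s['moment'],s['clock'])
```

```text
[0.52334165 0.03325107 0.10421577] 0.007975294665534838 [-1.37305147 -0.26491183  9.28001171] [-0.02954052  0.2749397  -0.06694313] 15.7
```

View pics/s9c.png

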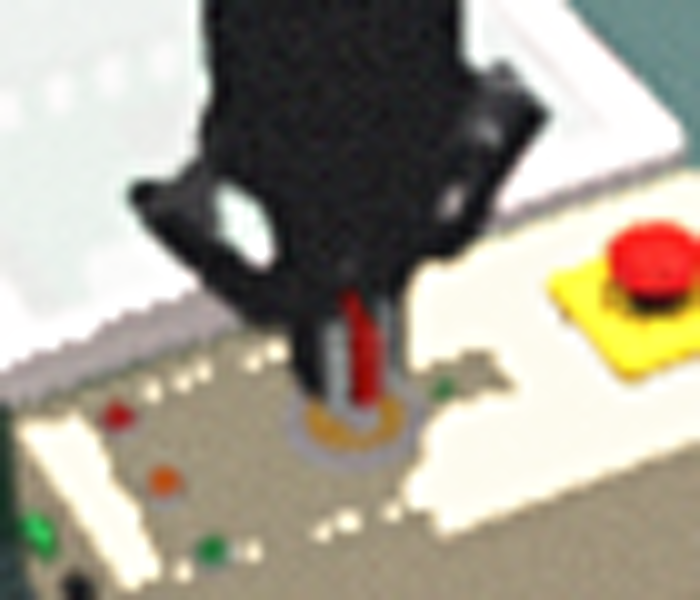

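{"name": "arm_command", "arguments": {
  "commands": [
    [0.5,[0,0,-0.15],0.04],
    [0.5,[0,0,0],-0.08],
    [0.5,[0,0,0],0.04],
    [0.5,[0,0,0],0]
  ]
}}

```text
clock: 16.1
position: [0.5235, 0.0333, 0.1039]
ee_rot: [-0.707, 0.707, 0.002, -0.001]
contact_force: [-2.8, 0.8, 16.9]
width: 0.0079
```

Run:
```python
from h import *
d=load('side')
H=cv2.cvtColor(d['pixels'],cv2.COLOR_RGB2HSV)
m=cv2.inRange(H,np.array((0,120,60)),np.array((8,255,255)))|cv2.inRange(H,np.array((170,120,60)),np.array((180,255,255)))
k=np.zeros_like(m);k[190:210,260:272]=m[190:210,260:272]
v,u=np.nonzero(k);print('red',len(u),u.mean(),v.mean(),u.min(),u.max(),v.min(),v.max())
for dz in(0,.004,.008):
  print(dz,'near bottom',proj(d,[.5233,.0192,.093+dz]),'far top',proj(d,[.5233,.0472,.123+dz]),'centre near edge',proj(d,[.5233,.0192,.108+dz]))
```

```text
red 33 265.75757575757575 199.63636363636363 264 267 194 205
0 near bottom [266.56433688 204.56278619] far top [262.08301768 191.5475973 ] centre near edge [266.43086359 200.79988362]
0.004 near bottom [266.52894256 203.56494323] far top [262.0385326  190.52334892] centre near edge [266.39492513 199.78670002]
0.008 near bottom [266.49340435 202.56304368] far top [261.99386667 189.49493659] centre near edge [266.35883943 198.76936582]
```

{"name": "arm_command", "arguments": {
  "commands": [
    [0.5,[0,0,0.1],-0.08],
    [0.5,[0,0,0],-0.1],
    [0.5,[0,0,0],-0.1],
    [0.5,[0,0,0],-0.1],
    [0.5,[0,0,0],-0.1],
    [0.5,[0,0,0],-0.1]
  ]
}}

```text
clock: 16.7
position: [0.5246, 0.033, 0.1041]
ee_rot: [0.678, -0.677, 0.201, -0.204]
contact_force: [0.7, -0.6, 9.1]
width: 0.0084
```

{"name": "arm_command", "arguments": {
  "commands": [
    [0.5,[0,0,0],-0.1],
    [0.5,[0,0,0],-0.1],
    [0.5,[0,0,0],-0.1],
    [0.5,[0,0,0],-0.1],
    [0.5,[0,0,0],-0.1],
    [0.5,[0,0,0],-0.1],
    [0.5,[0,0,0],0]
  ]
}}

```text
clock: 17.4
position: [0.5255, 0.0321, 0.1042]
ee_rot: [0.589, -0.588, 0.39, -0.395]
contact_force: [1.4, -2.1, 8.7]
width: 0.0078
```

Run:
```python
from h import *
s=manip.get_state();print(s['position'],s['width'],s['contact_force'],s['moment'],s['qpos'],s['clock'])
```

```text
[0.52550978 0.03209754 0.10415088] 0.007846010531591749 [ 1.40768005 -2.05035696  8.7215953 ] [-0.55696526 -0.23420411  0.09680774] [-0.06970018  0.32533251  1.82712478 -0.00270357  0.98319414  1.10874981] 17.4
```

{"name": "arm_command", "arguments": {
  "commands": [
    [0.5,[0.03,-0.05,0],-0.1],
    [0.5,[0,0,0],-0.1],
    [0.5,[0,0,0],-0.1],
    [0.5,[0,0,0],-0.1],
    [0.5,[0,0,0],-0.06],
    [0.5,[0,0,0],0],
    [0.5,[0,0,0],0]
  ]
}}

```text
clock: 18.1
position: [0.5257, 0.0311, 0.1042]
ee_rot: [-0.484, 0.483, -0.513, 0.518]
contact_force: [2.1, -4.9, 8.4]
width: 0.0082
```

Run:
```python
from h import *
s=manip.get_state();print(s['position'],s['width'],s['contact_force'],s['moment'],s['ee_rot'],2*np.arctan2(s['ee_rot'][2],s['ee_rot'][1]),s['clock'])
```

```text
[0.52574016 0.03114499 0.10420819] 0.008195462349269449 [ 2.14739115 -4.94882067  8.43796466] [-0.81091807 -0.24464089  0.05778214] [-0.48429506  0.48311321 -0.51348818  0.51806353] -1.631734582482794 18.1
```

{"name": "arm_command", "arguments": {
  "commands": [
    [0.5,[0,-0.08,0],-0.05],
    [0.5,[0,0,0],-0.05],
    [0.5,[0,0,0],-0.05],
    [0.5,[0,0,0],0],
    [0.5,[0,0,0],0]
  ]
}}

```text
clock: 18.6
position: [0.5259, 0.0307, 0.1043]
ee_rot: [-0.445, 0.443, -0.548, 0.553]
contact_force: [0.4, -3.9, 9.5]
width: 0.008
```

Run:
```python
from h import *
s=manip.get_state();print(s['position'],s['width'],s['contact_force'],s['moment'],s['ee_rot'],2*np.arctan2(s['ee_rot'][2],s['ee_rot'][1]),s['clock'])
```

```text
[0.52585468 0.03073235 0.10429304] 0.008022443953500746 [ 0.38511222 -3.89964946  9.48600692] [-0.58584905 -0.23687694  0.23143058] [-0.44479617  0.44288907 -0.5483195   0.55258607] -1.782730544055043 18.6
```

{"name": "arm_command", "arguments": {
  "commands": [
    [0.5,[0,-0.04,0],-0.04],
    [0.5,[0,0,0],0],
    [0.5,[0,0,0],0],
    [0.5,[0,0,0],0]
  ]
}}

```text
clock: 19.0
position: [0.5258, 0.0306, 0.1043]
ee_rot: [-0.434, 0.432, -0.557, 0.561]
contact_force: [1.6, -2.4, 9.7]
width: 0.0079
```

Run:
```python
from h import *
s=manip.get_state();print(s['position'],s['width'],s['contact_force'],s['moment'],2*np.arctan2(s['ee_rot'][2],s['ee_rot'][1]),s['clock'])
d=grab('side','s10.png');t=grab('top','t10.png')
p=cv2.imread('pics/s10.png');cv2.imwrite('pics/s10c.png',cv2.resize(p[165:225,230:300],None,fx=10,fy=10,interpolation=cv2.INTER_CUBIC))
W=cloud(t)
for u,v in [(225,240),(203,240),(215,172),(240,245)]: print(u,v,W[v,u])
```

```text
[0.52578359 0.03056303 0.10430504] 0.007876692465874897 [ 1.61586132 -2.35828575  9.69306465] [-0.37950657 -0.21666195  0.47287588] -1.8228699980846403 19.0
225 240 [0.44802382 0.21621176 0.0868119 ]
203 240 [0.44698705 0.28300621 0.08885035]
215 172 [0.65932244 0.25360091 0.08232627]
240 245 [0.4335685  0.17013509 0.08807726]
```

View pics/s10c.png

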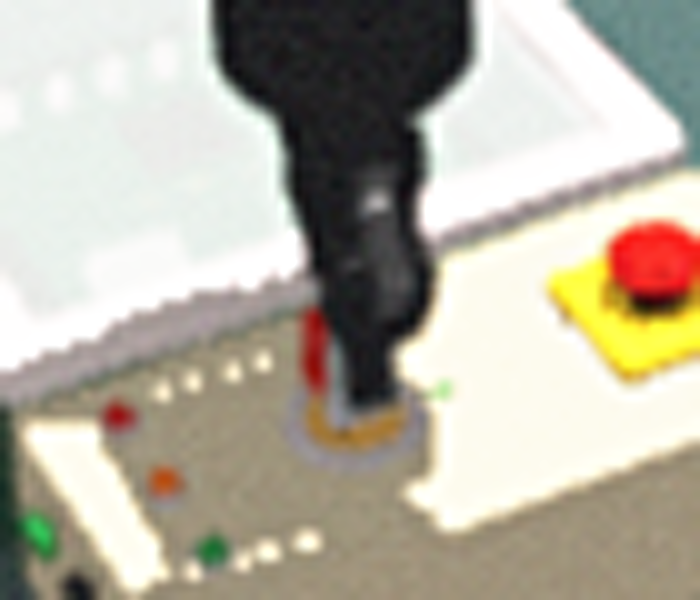

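View pics/s10.png

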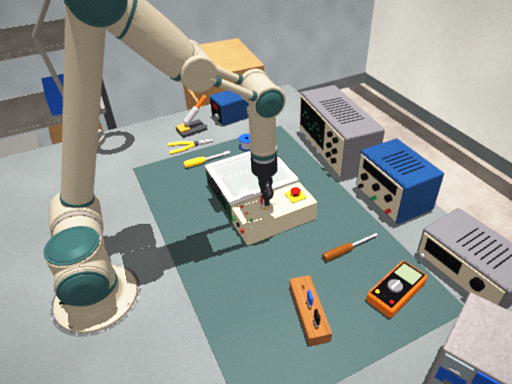

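{"name": "arm_command", "arguments": {
  "commands": [
    [0.5,[0,0,0],0.01],
    [0.5,[0,0,0],0],
    [0.5,[0,0,0],0],
    [0.5,[0,0,0],0],
    [0.5,[0,0,0],0],
    [0.5,[0,0,0],0],
    [0.5,[0,0,0],0],
    [0.5,[0,0,0],0]
  ]
}}

```text
clock: 19.9
position: [0.5259, 0.0306, 0.1043]
ee_rot: [-0.437, 0.435, -0.555, 0.559]
contact_force: [1.5, -1.7, 8.7]
width: 0.0075
```

Run:
```python
from h import *
s=manip.get_state();print(s['position'],s['width'],s['contact_force'],s['moment'],2*np.arctan2(s['ee_rot'][2],s['ee_rot'][1]),s['clock'])
```

```text
[0.52585637 0.03057322 0.10433491] 0.007454370924435597 [ 1.54864415 -1.74634151  8.67701408] [-0.39309119 -0.21472685  0.43807621] -1.813001116523167 19.9
```

Stable against the stop, with the torque holding steady. Handing in.

```bash
python3 -c "
from rig import manip
print(manip.sign_off())"
```

```text
the job is handed in; nothing more can be done
None
```

The job is done and handed in at about 20 s of the 69 s allowed. The lid is shut, and the red key is fully home in the lock. The arm is gripping the key and holding it turned against the TEST stop.

- **Lid:** I pushed it down along its arc with the closed fingers until it stopped at 23 N, with the fingertips at 87 mm, the height given for shut. The last depth readings on the lid were 82 to 89 mm. The 82 mm reading fell in the same patch that read 89 mm earlier. I put it down to noise, or to seeing through the clear window, but did not settle which.
- **Insertion:** The key hung up at about 9 and 20.6 mm, and I wiggled it past all three pins. It then stopped firmly. Adding 1.5 mm of push moved it only 0.3 mm and raised the force to 17 N. The tool stood about 2 mm lower than I had worked out for a fully home key, probably because the key slid slightly in the grip. The picture showed the head at the right height above the lock face.
- **Turn:** The gripper turned about 1.81 rad clockwise. The lock's own angle cannot be read directly, but the torque jumped from 0.06 to 0.47 N m near the end, which points to the stop. During the last 0.8 s it held steady at about 0.44 N m and 9 N downward, with the gripper still closed on the key.
- **Other items:** In the last side picture the blue and black keys are in the rack and the tools look undisturbed.

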